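Load the amber bottles into the divided crate

TASK

Load the two amber reagent bottles into the grey divided crate, one to a cell, each standing upright on the crate's floor; any cells will do. Set them down gently instead of dropping them, and leave the white bottle standing where it is.

Things in the scene. Friction and masses are not known exactly. Their poses are not given: they have to be found in the camera images.
- amber_a: loose dark amber-brown reagent bottle with a black screw cap and a blank paper band, 48 mm across, 120 mm tall, about 0.1 to 0.2 kg, standing on the worktop. Round cap 34 mm across from 92 to 120 mm height, the easy place to grip from above; below it a 26 mm neck (84 to 92 mm) and a sloping shoulder down to the full width at 66 mm. Origin: centre of its underside; z is its upright axis.
- amber_b: the second amber bottle, exactly like amber_a
- white_bottle: bystander: a milky white bottle with a blue cap, same shape and size as the amber ones, origin likewise at the centre of its underside; it stands on the worktop among them
- crate: loose grey open-topped square crate, 165 x 165 mm outside (two black hand grips stick out 11 mm at its +y and -y sides), 60 mm tall, about 0.9 kg, empty. A cross of 5 mm dividers, as high as the 5 mm outer walls, parts it into four square cells 75 mm wide; cell centres lie at x = +-40 mm, y = +-40 mm in its frame, and the cell floor 5 mm above its underside. Origin: centre of its underside; axes x and y along its sides, z up.
Mind the look-alikes: they are no part of the job. What is shaped like the amber_a but green, pink or turquoise is not meant.

How it is judged:
At the end, for the whole second after the job is handed in: Each amber bottle stands in a cell of its own in the crate: underside within 8 mm of the cell floor, within 10 degrees of upright, at rest and released. The crate is flat on the worktop; the white bottle is upright, within 30 mm of its start (x of amber_a in the frame of crate between -0.075 and 0.075 m and y of amber_a in the frame of crate between -0.075 and 0.075 m and z of each of amber_a, amber_b in the frame of crate below 0.013 m and angle between each of amber_a, amber_b's own z axis and vertical below 0.175 rad and linear speed of each of amber_a, amber_b below 0.02 m/s and angular speed of each of amber_a, amber_b below 0.2 rad/s and x of amber_b in the frame of crate between -0.075 and 0.075 m and y of amber_b in the frame of crate between -0.075 and 0.075 m and angle between crate's own z axis and vertical below 0.1 rad and height (world z) of crate below 0.01 m and distance of white_bottle from where it was at the start of the episode below 0.03 m and angle between white_bottle's own z axis and vertical below 0.17 rad); the robot touches nothing.
It fails at once if an amber bottle is dropped (moves faster than 0.7 m/s with the fingers not touching it) ((linear speed of amber_a above 0.7 m/s and contact force between amber_a and the fingers below 0.05 N) or (linear speed of amber_b above 0.7 m/s and contact force between amber_b and the fingers below 0.05 N)).
It fails at once if the white bottle is knocked over (angle between white_bottle's own z axis and vertical above 0.6 rad).
It also fails if it takes over 53 s, if anything falls off the work surface, if the arm or the gripper's body presses on something with over 40 N, if the wrist force passes 120 N, or if a joint passes its speed limit or range.

ROBOT

A 7-joint arm with a two-finger parallel gripper is mounted at the origin on a cart in front of the work surface, level with it; the furniture and walls round the work are solid. World frame = base frame: x ahead of the robot, y to its left, z up, the work surface at z = 0. Lengths are in m, angles in rad, forces in N, time in s.
With the tool pointing down it reaches from about 0.425 to 0.925 m from the base axis. Payload 6.8 kg.
Tool frame: the origin (TCP) lies midway between the tips of the shut fingers; the grasp point (between the pads) lies 19 mm behind it; z points along the fingers, x is the direction in which the jaws open and shut, and the axes are right-handed (so a half turn about z gives the same grasp; the last joint's range is limited). The gripper opens to 85 mm and grips with 20 to 120 N. Pads are 22 mm wide; open, the fingers measure 114 mm over their backs; the gripper's body (76 mm by 85 mm) begins 54 mm behind the grasp point. The pads swing forward as they close: fully open they stand 13 mm farther back than shut.
Start: joints at [-1.345, 0.477, 0.022, 1.555, -0.011, 1.109, -0.083], TCP at [0.221, 0.638, 0.231] pointing down, gripper open.
Joint ranges: [-2.96, 2.96], [-0.34, 2.1], [-1.41, 1.46], [0.24, 2.44], [-1.37, 4.51], [0.17, 1.92], [-2.96, 2.96]. Speed limits (rad/s): [2.39, 2.39, 3.14, 3.14, 3.14, 3.14, 3.14].

INTERFACE

Orientations are given as a unit quaternion [w, x, y, z].
In Python, from station import * gives the robot as it stands.
- The arm moves only by the shell command python3 -m handwheel 'ROWS' [FORCE]. ROWS is JSON, a list of rows, each an object of numbers: "grip": the finger opening in cm, from 0 to 8.54; "tx", "ty", "tz": the shift along the tool's x, y, z in cm; "yaw": the turn about the tool's z in degrees. In form: [{"grip": .., "tx": .., "ty": .., "tz": .., "yaw": ..}, ...]. A call has 1 to 5 rows; each row shifts and turns the commanded pose from where the row before left it, along the tool's axes as they then stand; what a row does not reach is not made up. A row lasts 1/10 s, in which the tool goes at most 50 mm and 8.59 degrees, less where a joint would pass 70% of its speed; a pose out of reach is approached as far as the arm can. A call is refused whole if a number of a shift passes 5 or a number of a turn 8.59, either way. A call with a gripper value outside its range is refused whole. The fingers move at their own pace and stop on an object; FORCE is the grip in N (left out, the last holds). Time passes only in rows, so rows that do not move let the fingers close. It gives the time, the measured TCP pose, the force and the opening at its end, in the units of the state.
- get_obs(): the state, without advancing time (a new reading comes with each control period).
- read_camera(name): name is "scene" or "top"; returns a dict with "image" (420x560x3 uint8, blue, green, red), "intrinsics" (3x3 intrinsics, pixels), "position" and "attitude" of the camera in the world. Camera axes: x right, y down, z forward; pixel columns grow to the right and rows downward; lengths in m; the calibration is good to about 2 mm. A picture is of the moment at which its call begins. There is no depth.
- hand_in(): hands the job in, once; it reports no verdict.
The state is a dict: "t": time; "q": joint angles; "joint_vel": joint speeds; "joint_torque": joint torques, N m; "eef_pos": TCP position; "tool_rot": TCP orientation; "contact_force": force on the tool from outside, world axes, zero at the start; "torque": the same for the moment, N m; "gripper_width": opening from 0.0 (shut) to 1.0 (fully open).
Only numpy, scipy, OpenCV 4.12 (cv2) and the standard library are available. Lean on these libraries where they do the work, as an engineer would, in place of code of your own. Each camera call takes 0.05 s, during which the arm holds its last target. There are 200 camera calls.

## Working session

There is one attempt and no reset: what is moved stays moved. The work goes in short steps, Python scripts to look and compute and a shell command to move; the robot and the scene stay as the last step left them, time stands still between calls to the robot, and variables do not carry over. Pictures are saved under pics/ and viewed, about 8 in all and at most 12, crops included, and the job is handed in when it is done.

```bash
mkdir -p pics; ls; python3 - <<'E'
from station import *
import cv2
o=get_obs(); print({k:o[k] for k in('t','eef_pos','tool_rot','gripper_width')})
for n in('scene','top'):
    c=read_camera(n); cv2.imwrite(f'pics/{n}0.png',c['image']); print(n,c['intrinsics'],c['position'],c['attitude'])
E
```

```text
pics
{'t': 0.0, 'eef_pos': array([0.22097123, 0.63718625, 0.23033209]), 'tool_rot': array([ 5.74631820e-04,  8.14735271e-01,  5.79832420e-01, -6.87298440e-04]), 'gripper_width': 1.0008820035662982}
scene [[425.38554565   0.         276.51530028]
 [  0.         425.38554565 210.87260491]
 [  0.           0.           1.        ]] [ 0.15829095 -0.69158822  0.57103447] [-0.41280824  0.86745844 -0.25378535  0.11268633]
top [[433.17923363   0.         277.49944286]
 [  0.         433.17923363 209.4176187 ]
 [  0.           0.           1.        ]] [ 0.43812956 -0.11490873  0.89431914] [ 0.04415502 -0.7007397   0.71139076 -0.0306169 ]
```

View pics/scene0.png

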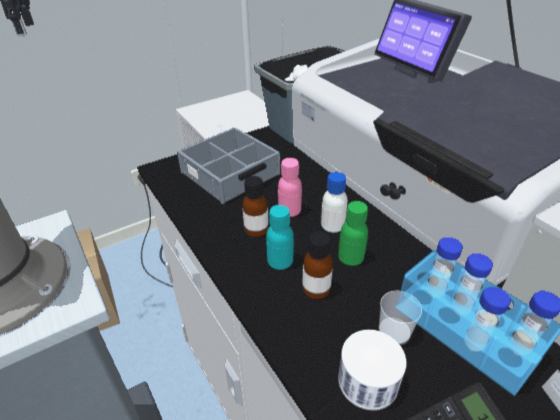

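View pics/top0.png

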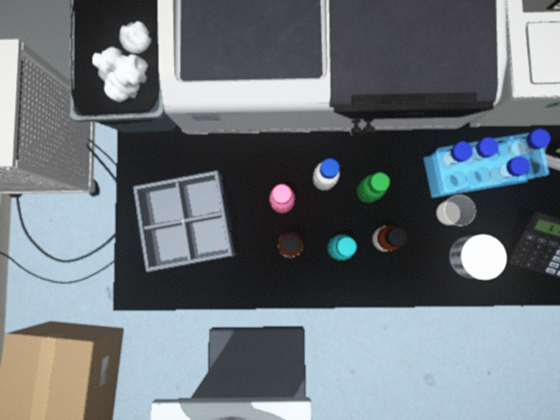

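The scene shows the two ambers: caps near (255,187) and (319,245). In top view the caps are near (291,245) and (396,238), with teal between them at (342,246), white at (328,170) and the crate at the left, around (183,222). I'll enlarge the caps and crate to get finer positions.

```bash
cat > h.py <<'E'
import numpy as np, cv2
from scipy.spatial.transform import Rotation as R
def quat(q): return R.from_quat(np.r_[q[1:],q[0]])
def ray(c,px,z):
    K=c['intrinsics'];d=quat(c['attitude']).apply(np.linalg.inv(K)@[px[0],px[1],1.]);p=c['position']
    return p+d*(z-p[2])/d[2]
def proj(c,P):
    v=quat(c['attitude']).inv().apply(np.asarray(P)-c['position']);v=c['intrinsics']@v;return v[:2]/v[2]
def delta(o,target,yaw=None):
    "shift in cm in tool axes, and tool x heading in deg"
    r=quat(o['tool_rot']);x=r.apply([1,0,0])
    return np.round(100*r.inv().apply(np.asarray(target)-o['eef_pos']),2), np.degrees(np.arctan2(x[1],x[0]))
E
python3 - <<'E'
from station import *
from h import *
c=read_camera('top');im=c['image']
a=cv2.resize(im[225:265,270:420],None,fx=5,fy=5,interpolation=cv2.INTER_CUBIC)
b=cv2.resize(im[165:277,125:240],None,fx=2.8,fy=2.8,interpolation=cv2.INTER_CUBIC)
a=cv2.convertScaleAbs(a,alpha=3,beta=10)
out=np.zeros((520,750,3),np.uint8);out[:200]=a;out[200:200+b.shape[0],:b.shape[1]]=b
cv2.imwrite('pics/crop1.png',out)
for p in[(291,245),(396,238),(342,246),(328,170),(282,197)]:print(p,ray(c,p,.12))
for p in[(134,187),(220,172),(233,257),(147,271)]:print(p,ray(c,p,.06))
E
```

```text
(291, 245) [ 0.45635569 -0.1237955   0.12      ]
(396, 238) [ 0.46604285 -0.310366    0.12      ]
(342, 246) [ 0.45327112 -0.21432871  0.12      ]
(328, 170) [ 0.59078326 -0.19311808  0.12      ]
(282, 197) [ 0.54285672 -0.10907094  0.12      ]
(134, 187) [0.57560266 0.18126726 0.06      ]
(220, 172) [0.60243343 0.01216023 0.06      ]
(233, 257) [ 0.43642979 -0.01285369  0.06      ]
(147, 271) [0.41202034 0.15269235 0.06      ]
```

View pics/crop1.png

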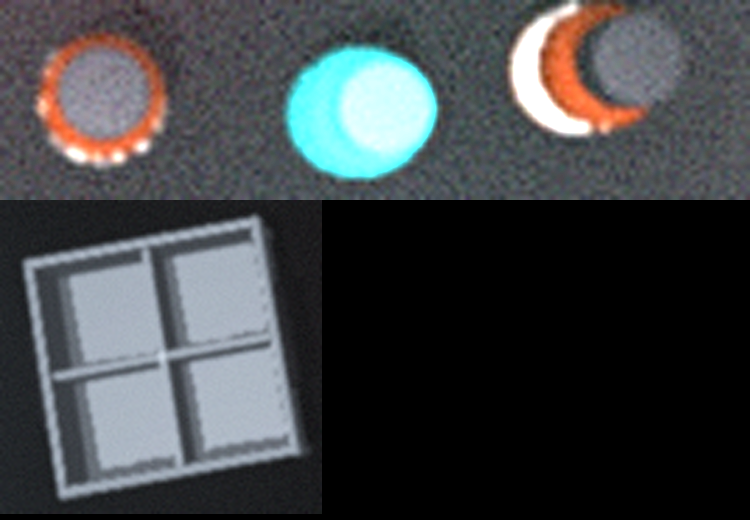

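```bash
python3 - <<'E'
from station import *
from h import *
c=read_camera('top')
A=ray(c,(290.6,243.0),.12);B=ray(c,(397.6,236.2),.12);print('A',A,'B',B,'white',ray(c,(331,168),.12))
# full check with the scene camera
s=read_camera('scene')
print('scene proj',proj(s,A),proj(s,B))
C=np.array([ray(c,p,.06) for p in[(133,186.2),(217.7,170.5),(231.9,254.8),(146.9,271.2),(183.4,220.5)]])
ctr=C[:4].mean(0);print(C,ctr,[np.linalg.norm(C[i]-C[(i+1)%4]) for i in range(4)])
for i,n in enumerate(['TL','TR','BR','BL']):
    d=ctr+(C[i]-ctr)*40/82.5;print('cell',n,d,np.hypot(*d[:2]))
o=get_obs();print(delta(o,[.45,.25,.25]),delta(o,[A[0],A[1],.25]))
im=s['image'];cv2.imwrite('pics/s1.png',cv2.resize(im[110:310,160:400],None,fx=3,fy=3,interpolation=cv2.INTER_CUBIC))
E
```

```text
A [ 0.45991889 -0.12314454  0.12      ] B [ 0.46919236 -0.31332954  0.12      ] white [ 0.59436393 -0.19863769  0.12      ]
scene proj [253.83438153 179.67195658] [319.98150631 236.76956632]
[[ 0.57722411  0.18327556  0.06      ]
 [ 0.60550071  0.01668366  0.06      ]
 [ 0.44065819 -0.01075056  0.06      ]
 [ 0.41164241  0.15287867  0.06      ]
 [ 0.50818143  0.08337261  0.06      ]] [0.50875636 0.08552183 0.06      ] [np.float64(0.1689746406730904), np.float64(0.16710981924918694), np.float64(0.16618195453696616), np.float64(0.1683486552173367)]
cell TL [0.54195284 0.13291758 0.06      ] 0.5580143069367909
cell TR [0.55566271 0.05214575 0.06      ] 0.5581041351785816
cell BR [0.47573907 0.03884431 0.06      ] 0.47732225835627035
cell BL [0.46167081 0.11817969 0.06      ] 0.4765567900919619
(array([-29.11,  34.33,  -1.89]), np.float64(70.8741731977218)) (array([-64.04,  47.49,  -1.86]), np.float64(70.8741731977218))
```

View pics/s1.png

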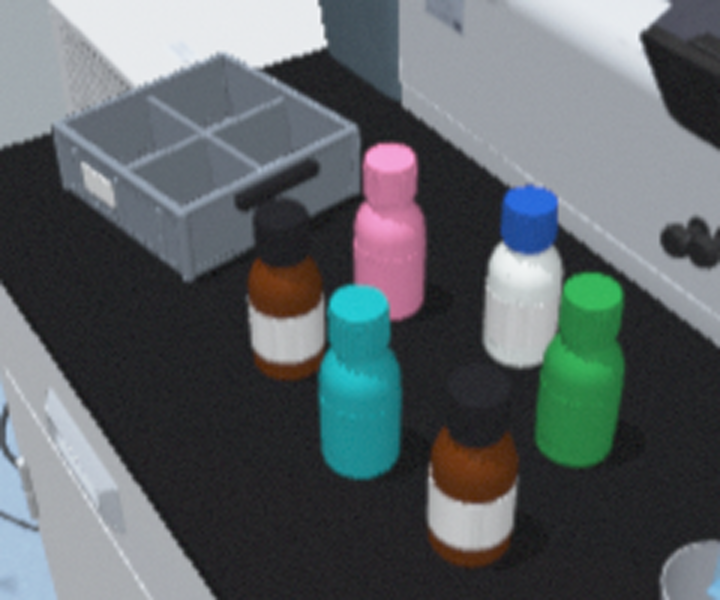

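Projecting the top-view caps into the scene view agrees to within about 1.5 px, and the crate sides measure 166–169 mm against 165. I'll put A in the near-left cell (BL) and B in the far-right cell (TR). Moving now.

```bash
r='x'; python3 -m handwheel '[{"grip":6,"tx":-2.9,"ty":3.4,"tz":-0.2},{"grip":6,"tx":-2.9,"ty":3.4,"tz":-0.2},{"grip":6,"tx":-2.9,"ty":3.4,"tz":-0.2},{"grip":6,"tx":-2.9,"ty":3.4,"tz":-0.2},{"grip":6,"tx":-2.9,"ty":3.4,"tz":-0.2}]' 40
python3 -m handwheel '[{"grip":6,"tx":-2.9,"ty":3.4,"tz":-0.2},{"grip":6,"tx":-2.9,"ty":3.4,"tz":-0.2},{"grip":6,"tx":-2.9,"ty":3.4,"tz":-0.2},{"grip":6,"tx":-2.9,"ty":3.4,"tz":-0.2},{"grip":6,"tx":-2.9,"ty":3.4,"tz":-0.2}]' 40
python3 - <<'E'
from station import *
from h import *
o=get_obs();print(o['eef_pos'],delta(o,[.46,-.123,.2]),o['contact_force'],o['gripper_width'])
E
```

```text
[0.22106097 0.63749574 0.23086461] (array([-64.02,  47.49,   3.14]), np.float64(70.8741731977218)) [ 0.11120055 -0.31163351  0.33494382] 1.0003217635731427invalid input
invalid input
```

```bash
python3 -m handwheel '[{"grip":6,"tx":-2.9,"ty":3.4,"tz":-0.2,"yaw":0},{"grip":6,"tx":-2.9,"ty":3.4,"tz":-0.2,"yaw":0},{"grip":6,"tx":-2.9,"ty":3.4,"tz":-0.2,"yaw":0},{"grip":6,"tx":-2.9,"ty":3.4,"tz":-0.2,"yaw":0},{"grip":6,"tx":-2.9,"ty":3.4,"tz":-0.2,"yaw":0}]' 40
python3 -m handwheel '[{"grip":6,"tx":-2.9,"ty":3.4,"tz":-0.2,"yaw":0},{"grip":6,"tx":-2.9,"ty":3.4,"tz":-0.2,"yaw":0},{"grip":6,"tx":-2.9,"ty":3.4,"tz":-0.2,"yaw":0},{"grip":6,"tx":-2.9,"ty":3.4,"tz":-0.2,"yaw":0},{"grip":6,"tx":-2.9,"ty":3.4,"tz":-0.2,"yaw":0}]' 40
python3 - <<'E'
from station import *
from h import *
o=get_obs();print(o['eef_pos'],delta(o,[.46,-.123,.2]),o['contact_force'],o['gripper_width'])
E
```

```text
t: 0.75
eef_pos: [0.335, 0.4433, 0.2414]
tool_rot: [-0.0, 0.815, 0.58, 0.0]
contact_force: [0.8, 0.3, 1.2]
gripper_width: 0.705
t: 1.25
eef_pos: [0.448, 0.2506, 0.2516]
tool_rot: [-0.0, 0.815, 0.58, 0.0]
contact_force: [0.8, 0.0, 0.1]
gripper_width: 0.706
[0.44802303 0.25064906 0.25159411] (array([-34.91,  13.37,   5.14]), np.float64(70.87675098559113)) [0.82125373 0.00805377 0.11610015] 0.7062440740341791
```

```bash
python3 -m handwheel '[{"grip":6,"tx":-3.5,"ty":1.34,"tz":0.5,"yaw":0},{"grip":6,"tx":-3.5,"ty":1.34,"tz":0.5,"yaw":0},{"grip":6,"tx":-3.5,"ty":1.34,"tz":0.5,"yaw":0},{"grip":6,"tx":-3.5,"ty":1.34,"tz":0.5,"yaw":0},{"grip":6,"tx":-3.5,"ty":1.34,"tz":0.5,"yaw":0}]'
python3 -m handwheel '[{"grip":6,"tx":-3.5,"ty":1.34,"tz":0.5,"yaw":0},{"grip":6,"tx":-3.5,"ty":1.34,"tz":0.5,"yaw":0},{"grip":6,"tx":-3.5,"ty":1.34,"tz":0.5,"yaw":0},{"grip":6,"tx":-3.5,"ty":1.34,"tz":0.5,"yaw":0},{"grip":6,"tx":-3.4,"ty":1.34,"tz":0.5,"yaw":0}]'
python3 - <<'E'
from station import *
from h import *
o=get_obs();print(o['eef_pos'],delta(o,[.46,-.123,.087]),o['contact_force'],o['gripper_width'])
s=read_camera('scene');cv2.imwrite('pics/s2.png',cv2.resize(s['image'][50:310,130:400],None,fx=2,fy=2))
E
```

```text
t: 1.75
eef_pos: [0.4532, 0.0636, 0.2263]
tool_rot: [-0.0, 0.815, 0.58, 0.0]
contact_force: [0.4, 0.4, -0.1]
gripper_width: 0.698
t: 2.25
eef_pos: [0.4595, -0.1228, 0.2013]
tool_rot: [0.0, 0.815, 0.58, 0.0]
contact_force: [1.3, 1.1, 0.3]
gripper_width: 0.705
[ 0.45947729 -0.12279413  0.20132059] (array([-1.000e-02,  5.000e-02,  1.143e+01]), np.float64(70.87770840783331)) [1.26995019 1.13193068 0.26887467] 0.7046023000508667
```

View pics/s2.png

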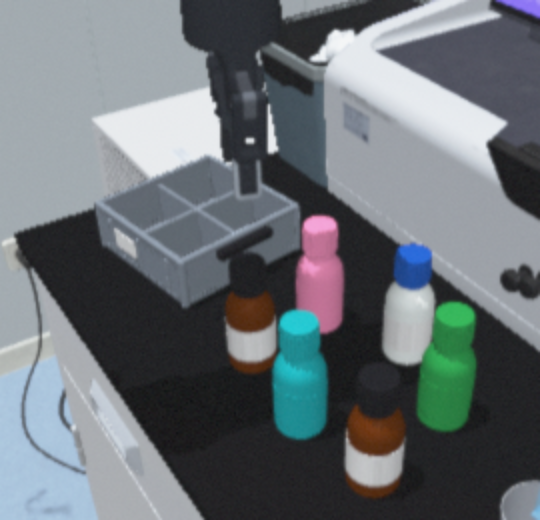

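The gripper (tip at about (248,190) in the crop) hangs straight above A's cap at (249,262). Descending and closing.

```bash
python3 -m handwheel '[{"grip":6,"tx":0,"ty":0.05,"tz":3.5,"yaw":0},{"grip":6,"tx":0,"ty":0,"tz":3,"yaw":0},{"grip":6,"tx":0,"ty":0,"tz":2.2,"yaw":0},{"grip":6,"tx":0,"ty":0,"tz":1.7,"yaw":0},{"grip":6,"tx":0,"ty":0,"tz":1,"yaw":0}]' 40
python3 -m handwheel '[{"grip":4,"tx":0,"ty":0,"tz":0,"yaw":0},{"grip":2.5,"tx":0,"ty":0,"tz":0,"yaw":0},{"grip":2.5,"tx":0,"ty":0,"tz":0,"yaw":0},{"grip":2.5,"tx":0,"ty":0,"tz":0,"yaw":0},{"grip":2.5,"tx":0,"ty":0,"tz":0,"yaw":0}]' 40
```

```text
t: 2.8
eef_pos: [0.4594, -0.1211, 0.086]
tool_rot: [-0.001, 0.815, 0.58, -0.001]
contact_force: [0.0, 0.3, 0.2]
gripper_width: 0.703
t: 3.3
eef_pos: [0.4604, -0.1214, 0.0878]
tool_rot: [0.0, 0.815, 0.58, 0.0]
contact_force: [-0.5, 0.7, 0.2]
gripper_width: 0.382
```

```bash
python3 -m handwheel '[{"grip":2.5,"tx":0,"ty":0,"tz":-0.7,"yaw":0},{"grip":2.5,"tx":0,"ty":0,"tz":-2,"yaw":0},{"grip":2.5,"tx":0,"ty":0,"tz":-3,"yaw":0},{"grip":2.5,"tx":0,"ty":0,"tz":-3,"yaw":0},{"grip":2.5,"tx":0,"ty":0,"tz":-2.3,"yaw":0}]'
python3 - <<'E'
from station import *
from h import *
o=get_obs();print(o['eef_pos'],delta(o,[.4617,.1182,.198]),o['contact_force'],o['gripper_width'])
E
```

```text
t: 3.8
eef_pos: [0.4604, -0.1217, 0.1995]
tool_rot: [0.001, 0.815, 0.58, 0.001]
contact_force: [0.5, 0.9, -1.7]
gripper_width: 0.383
[ 0.46036933 -0.12174009  0.19949166] (array([22.71, -7.75,  0.15]), np.float64(70.85007621906082)) [ 0.52907046  0.91382587 -1.65896697] 0.38300414939224714
```

```bash
python3 -m handwheel '[{"grip":2.5,"tx":1.4,"ty":-0.5,"tz":0,"yaw":0},{"grip":2.5,"tx":2.6,"ty":-0.9,"tz":0,"yaw":0},{"grip":2.5,"tx":3,"ty":-1,"tz":0,"yaw":0},{"grip":2.5,"tx":3,"ty":-1,"tz":0,"yaw":0},{"grip":2.5,"tx":3,"ty":-1,"tz":0,"yaw":0}]'
python3 -m handwheel '[{"grip":2.5,"tx":3,"ty":-1,"tz":0,"yaw":0},{"grip":2.5,"tx":3,"ty":-1,"tz":0,"yaw":0},{"grip":2.5,"tx":2,"ty":-0.7,"tz":0,"yaw":0},{"grip":2.5,"tx":1.3,"ty":-0.5,"tz":0,"yaw":0},{"grip":2.5,"tx":0.4,"ty":-0.15,"tz":0,"yaw":0}]'
python3 - <<'E'
from station import *
from h import *
o=get_obs();print(o['eef_pos'],delta(o,[.4617,.1182,.093]),o['contact_force'],o['gripper_width'])
s=read_camera('scene');t=read_camera('top')
a=cv2.resize(s['image'][50:250,150:350],None,fx=2,fy=2);b=cv2.resize(t['image'][130:330,110:310],None,fx=2,fy=2)
cv2.imwrite('pics/s3.png',np.hstack([a,b]))
E
```

```text
t: 4.3
eef_pos: [0.4609, 0.0168, 0.1979]
tool_rot: [0.0, 0.815, 0.58, 0.0]
contact_force: [0.4, -0.4, -0.8]
gripper_width: 0.38
t: 4.8
eef_pos: [0.4611, 0.1197, 0.1976]
tool_rot: [-0.0, 0.814, 0.581, 0.0]
contact_force: [-0.8, -1.1, -1.8]
gripper_width: 0.378
[0.46114223 0.11966472 0.19757811] (array([-0.12,  0.1 , 10.46]), np.float64(70.98466994668533)) [-0.75938931 -1.07841122 -1.82058914] 0.3783122420601665
```

View pics/s3.png

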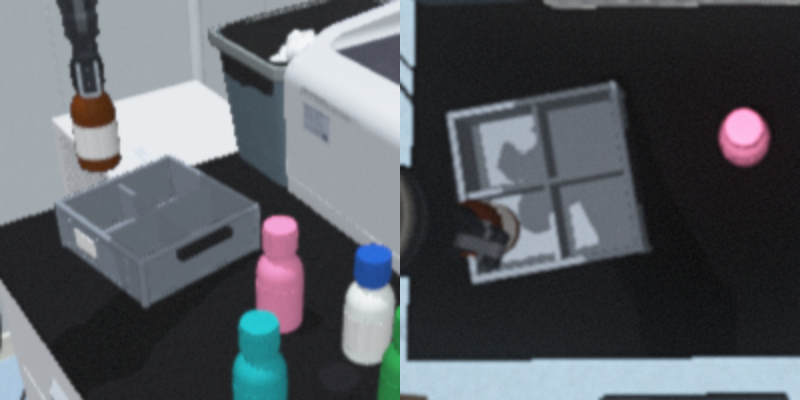

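Bottle A hangs upright above the near-left cell (at about (490,235) in the right-hand panel, shifted outward by parallax). Lowering slowly.

```bash
python3 -m handwheel '[{"grip":2.5,"tx":-0.1,"ty":0.1,"tz":2,"yaw":0},{"grip":2.5,"tx":0,"ty":0,"tz":2.5,"yaw":0},{"grip":2.5,"tx":0,"ty":0,"tz":2.5,"yaw":0},{"grip":2.5,"tx":0,"ty":0,"tz":1.6,"yaw":0},{"grip":2.5,"tx":0,"ty":0,"tz":0.8,"yaw":0}]'
python3 -m handwheel '[{"grip":2.5,"tx":0,"ty":0,"tz":0.4,"yaw":0},{"grip":2.5,"tx":0,"ty":0,"tz":0.2,"yaw":0},{"grip":2.5,"tx":0,"ty":0,"tz":0.2,"yaw":0},{"grip":2.5,"tx":0,"ty":0,"tz":0.1,"yaw":0},{"grip":2.5,"tx":0,"ty":0,"tz":0,"yaw":0}]'
```

```text
t: 5.4
eef_pos: [0.4612, 0.1152, 0.1021]
tool_rot: [0.0, 0.815, 0.579, -0.001]
contact_force: [0.0, 0.2, -1.4]
gripper_width: 0.38
t: 5.9
eef_pos: [0.4621, 0.1173, 0.0946]
tool_rot: [0.0, 0.815, 0.58, 0.0]
contact_force: [-0.5, -0.3, -1.1]
gripper_width: 0.384
```

```bash
python3 -m handwheel '[{"grip":2.5,"tx":0,"ty":0,"tz":0.1,"yaw":0},{"grip":2.5,"tx":0,"ty":0,"tz":0.1,"yaw":0},{"grip":2.5,"tx":0,"ty":0,"tz":0,"yaw":0}]'
python3 -m handwheel '[{"grip":2.5,"tx":0,"ty":0,"tz":0.1,"yaw":0},{"grip":2.5,"tx":0,"ty":0,"tz":0,"yaw":0}]'
```

```text
t: 6.2
eef_pos: [0.4623, 0.1172, 0.0927]
tool_rot: [0.0, 0.815, 0.58, 0.0]
contact_force: [-1.6, -0.8, 3.8]
gripper_width: 0.381
t: 6.4
eef_pos: [0.4628, 0.1171, 0.0926]
tool_rot: [0.0, 0.815, 0.58, 0.001]
contact_force: [-3.9, -2.4, 15.2]
gripper_width: 0.38
```

Contact with the floor at TCP z = 0.0926. Releasing and rising.

```bash
python3 -m handwheel '[{"grip":4,"tx":0,"ty":0,"tz":-0.1,"yaw":0},{"grip":6,"tx":0,"ty":0,"tz":0,"yaw":0},{"grip":6,"tx":0,"ty":0,"tz":0,"yaw":0},{"grip":6,"tx":0,"ty":0,"tz":-1,"yaw":0},{"grip":6,"tx":0,"ty":0,"tz":-2,"yaw":0}]'
python3 -m handwheel '[{"grip":6,"tx":0,"ty":0,"tz":-3,"yaw":0},{"grip":6,"tx":0,"ty":0,"tz":-4,"yaw":0},{"grip":6,"tx":0,"ty":0,"tz":-2,"yaw":0},{"grip":6,"tx":-3,"ty":1,"tz":0,"yaw":0},{"grip":6,"tx":-4,"ty":1.4,"tz":0,"yaw":0}]'
python3 - <<'E'
from station import *
from h import *
o=get_obs();print(o['eef_pos'],delta(o,[.469,-.313,.2]),o['contact_force'],o['gripper_width'])
E
```

```text
t: 6.9
eef_pos: [0.4608, 0.1167, 0.1219]
tool_rot: [-0.0, 0.815, 0.58, -0.002]
contact_force: [0.6, -0.3, -0.2]
gripper_width: 0.701
t: 7.4
eef_pos: [0.4623, 0.0444, 0.2138]
tool_rot: [0.0, 0.813, 0.582, 0.001]
contact_force: [0.8, -0.7, 0.2]
gripper_width: 0.704
[0.46227716 0.0443935  0.21378473] (array([-33.61,  12.18,   1.33]), np.float64(71.15516816873746)) [ 0.83641073 -0.70729319  0.17200777] 0.7037146637382541
```

```bash
python3 -m handwheel '[{"grip":6,"tx":-4,"ty":1.4,"tz":0,"yaw":0},{"grip":6,"tx":-4,"ty":1.4,"tz":0,"yaw":0},{"grip":6,"tx":-4,"ty":1.4,"tz":0,"yaw":0},{"grip":6,"tx":-4,"ty":1.4,"tz":0,"yaw":0},{"grip":6,"tx":-4,"ty":1.4,"tz":0,"yaw":0}]'
python3 -m handwheel '[{"grip":6,"tx":-4,"ty":1.4,"tz":0,"yaw":0},{"grip":6,"tx":-4,"ty":1.4,"tz":0,"yaw":0},{"grip":6,"tx":-4,"ty":1.4,"tz":0,"yaw":0},{"grip":6,"tx":-1.4,"ty":0.6,"tz":0.5,"yaw":0},{"grip":6,"tx":0,"ty":0,"tz":0.5,"yaw":0}]'
python3 - <<'E'
from station import *
from h import *
o=get_obs();print(o['eef_pos'],delta(o,[.469,-.313,.087]),o['contact_force'],o['gripper_width'])
s=read_camera('scene');t=read_camera('top')
a=cv2.resize(s['image'][110:310,180:380],None,fx=2,fy=2);b=cv2.resize(t['image'][130:330,110:310],None,fx=2,fy=2)
cv2.imwrite('pics/s4.png',np.hstack([a,b]))
E
```

```text
t: 7.9
eef_pos: [0.4619, -0.1704, 0.213]
tool_rot: [0.0, 0.815, 0.58, 0.0]
contact_force: [0.5, 0.1, 0.5]
gripper_width: 0.704
t: 8.4
eef_pos: [0.4629, -0.3142, 0.2028]
tool_rot: [0.001, 0.816, 0.578, -0.0]
contact_force: [0.8, 0.1, -0.3]
gripper_width: 0.704
[ 0.46291473 -0.3141982   0.20282049] (array([ 0.33,  0.52, 11.58]), np.float64(70.60714936877977)) [ 0.8319823   0.05821225 -0.33617216] 0.7044807565960466
```

View pics/s4.png

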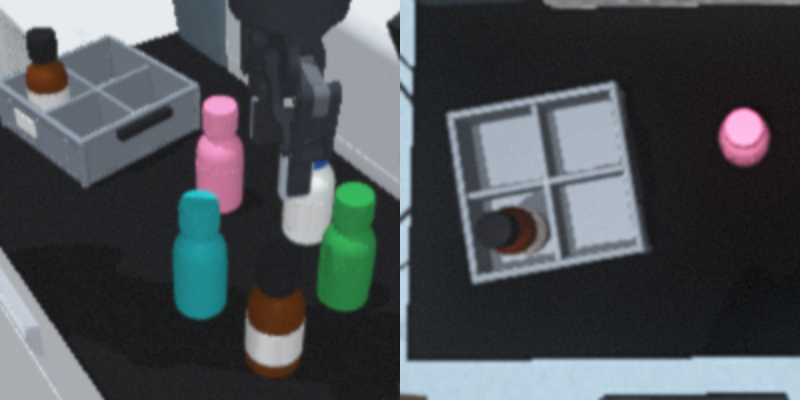

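A stands upright in the near-left cell (band and cap at about (45,70) left, cap at (495,230) right), and the crate hasn't moved. The gripper is over B. Correcting by 3 and 5 mm and descending.

```bash
python3 -m handwheel '[{"grip":6,"tx":0.3,"ty":0.5,"tz":3.5,"yaw":0},{"grip":6,"tx":0,"ty":0,"tz":3,"yaw":0},{"grip":6,"tx":0,"ty":0,"tz":2.2,"yaw":0},{"grip":6,"tx":0,"ty":0,"tz":1.7,"yaw":0},{"grip":6,"tx":0,"ty":0,"tz":1.1,"yaw":0}]' 40
python3 -m handwheel '[{"grip":4,"tx":0,"ty":0,"tz":0,"yaw":0},{"grip":2.5,"tx":0,"ty":0,"tz":0,"yaw":0},{"grip":2.5,"tx":0,"ty":0,"tz":0,"yaw":0},{"grip":2.5,"tx":0,"ty":0,"tz":0,"yaw":0},{"grip":2.5,"tx":0,"ty":0,"tz":0,"yaw":0}]' 40
```

```text
t: 9.0
eef_pos: [0.4694, -0.3075, 0.0862]
tool_rot: [-0.001, 0.814, 0.581, -0.0]
contact_force: [0.0, 0.3, 0.2]
gripper_width: 0.699
t: 9.5
eef_pos: [0.4697, -0.3099, 0.0879]
tool_rot: [0.0, 0.815, 0.58, 0.0]
contact_force: [0.0, 0.4, 0.8]
gripper_width: 0.383
```

```bash
python3 -m handwheel '[{"grip":2.5,"tx":0,"ty":0,"tz":-0.7,"yaw":0},{"grip":2.5,"tx":0,"ty":0,"tz":-2,"yaw":0},{"grip":2.5,"tx":0,"ty":0,"tz":-3,"yaw":0},{"grip":2.5,"tx":0,"ty":0,"tz":-3,"yaw":0},{"grip":2.5,"tx":0,"ty":0,"tz":-3,"yaw":0}]'
python3 -m handwheel '[{"grip":2.5,"tx":0,"ty":0,"tz":-3,"yaw":0},{"grip":2.5,"tx":0,"ty":0,"tz":-2.3,"yaw":0},{"grip":2.5,"tx":0,"ty":0,"tz":-1,"yaw":0},{"grip":2.5,"tx":0,"ty":0,"tz":0,"yaw":0}]'
python3 - <<'E'
from station import *
from h import *
o=get_obs();print(o['eef_pos'],delta(o,[.5557,.0521,.27]),o['contact_force'],o['gripper_width'])
E
```

```text
t: 10.0
eef_pos: [0.469, -0.31, 0.2059]
tool_rot: [-0.0, 0.815, 0.58, -0.0]
contact_force: [0.0, -0.4, -2.2]
gripper_width: 0.38
t: 10.4
eef_pos: [0.4698, -0.3103, 0.2686]
tool_rot: [0.001, 0.815, 0.58, 0.001]
contact_force: [-0.4, 0.1, -3.1]
gripper_width: 0.383
[ 0.46981015 -0.310295    0.26858628] (array([37.05, -3.76, -0.15]), np.float64(70.86574191621317)) [-0.40215949  0.13438925 -3.10795911] 0.38297748624768246
```

```bash
python3 -m handwheel '[{"grip":2.5,"tx":1.4,"ty":-0.1,"tz":0,"yaw":0},{"grip":2.5,"tx":2.6,"ty":-0.3,"tz":0,"yaw":0},{"grip":2.5,"tx":3,"ty":-0.3,"tz":0,"yaw":0},{"grip":2.5,"tx":3,"ty":-0.3,"tz":0,"yaw":0},{"grip":2.5,"tx":3,"ty":-0.3,"tz":0,"yaw":0}]'
python3 -m handwheel '[{"grip":2.5,"tx":3,"ty":-0.3,"tz":0,"yaw":0},{"grip":2.5,"tx":3,"ty":-0.3,"tz":0,"yaw":0},{"grip":2.5,"tx":3,"ty":-0.3,"tz":0,"yaw":0},{"grip":2.5,"tx":3,"ty":-0.3,"tz":0,"yaw":0},{"grip":2.5,"tx":3,"ty":-0.3,"tz":0,"yaw":0}]'
python3 -m handwheel '[{"grip":2.5,"tx":3,"ty":-0.3,"tz":0,"yaw":0},{"grip":2.5,"tx":2.5,"ty":-0.3,"tz":0,"yaw":0},{"grip":2.5,"tx":2,"ty":-0.3,"tz":0,"yaw":0},{"grip":2.5,"tx":1.2,"ty":-0.1,"tz":0,"yaw":0},{"grip":2.5,"tx":0.4,"ty":0,"tz":0,"yaw":0}]'
python3 - <<'E'
from station import *
from h import *
o=get_obs();print(o['eef_pos'],delta(o,[.5557,.0521,.093]),o['contact_force'],o['gripper_width'])
s=read_camera('scene');t=read_camera('top')
a=cv2.resize(s['image'][50:250,150:350],None,fx=2,fy=2);b=cv2.resize(t['image'][130:330,110:310],None,fx=2,fy=2)
cv2.imwrite('pics/s5.png',np.hstack([a,b]))
E
```

```text
t: 10.9
eef_pos: [0.4989, -0.1813, 0.2656]
tool_rot: [-0.001, 0.815, 0.58, -0.001]
contact_force: [0.6, -0.4, -2.8]
gripper_width: 0.38
t: 11.4
eef_pos: [0.5338, -0.0349, 0.2656]
tool_rot: [-0.001, 0.815, 0.58, -0.001]
contact_force: [0.9, -0.1, -1.7]
gripper_width: 0.381
t: 11.9
eef_pos: [0.5546, 0.0543, 0.266]
tool_rot: [-0.0, 0.814, 0.581, -0.001]
contact_force: [0.6, 0.3, -1.4]
gripper_width: 0.382
[0.5545628  0.05434545 0.26600369] (array([-0.16,  0.21, 17.3 ]), np.float64(70.98581873744219)) [ 0.63215756  0.25002348 -1.37646664] 0.38222441157067044
```

View pics/s5.png

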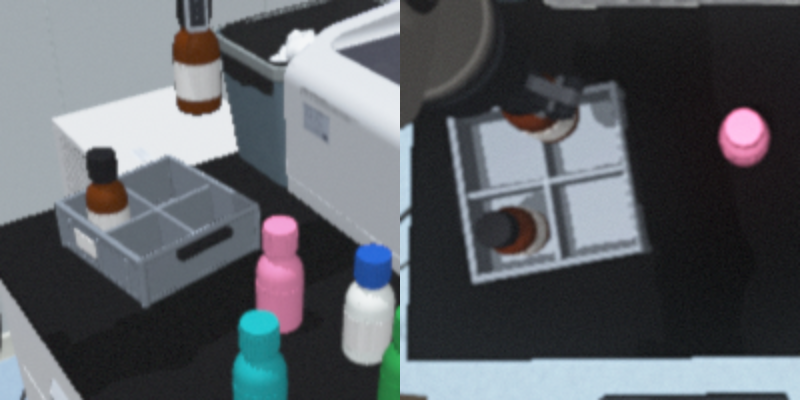

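B is upright above the crate (base at about (555,120) in the right panel, displaced by its height), and the TCP is 2–3 mm off the far-right cell centre. Lowering.

```bash
python3 -m handwheel '[{"grip":2.5,"tx":-0.1,"ty":0.2,"tz":2,"yaw":0},{"grip":2.5,"tx":0,"ty":0,"tz":3,"yaw":0},{"grip":2.5,"tx":0,"ty":0,"tz":3,"yaw":0},{"grip":2.5,"tx":0,"ty":0,"tz":3,"yaw":0},{"grip":2.5,"tx":0,"ty":0,"tz":2.2,"yaw":0}]'
python3 -m handwheel '[{"grip":2.5,"tx":0,"ty":0,"tz":1.8,"yaw":0},{"grip":2.5,"tx":0,"ty":0,"tz":1.2,"yaw":0},{"grip":2.5,"tx":0,"ty":0,"tz":0.5,"yaw":0},{"grip":2.5,"tx":0,"ty":0,"tz":0.2,"yaw":0},{"grip":2.5,"tx":0,"ty":0,"tz":0,"yaw":0}]'
```

```text
t: 12.5
eef_pos: [0.5556, 0.0495, 0.1335]
tool_rot: [-0.0, 0.815, 0.579, -0.001]
contact_force: [-0.0, -0.0, -1.2]
gripper_width: 0.383
t: 13.0
eef_pos: [0.557, 0.0513, 0.0988]
tool_rot: [0.0, 0.815, 0.58, 0.0]
contact_force: [0.2, -0.1, -1.3]
gripper_width: 0.381
```

```bash
python3 -m handwheel '[{"grip":2.5,"tx":0,"ty":0,"tz":0.2,"yaw":0},{"grip":2.5,"tx":0,"ty":0,"tz":0.2,"yaw":0},{"grip":2.5,"tx":0,"ty":0,"tz":0.1,"yaw":0},{"grip":2.5,"tx":0,"ty":0,"tz":0,"yaw":0},{"grip":2.5,"tx":0,"ty":0,"tz":0,"yaw":0}]'
python3 -m handwheel '[{"grip":2.5,"tx":0,"ty":0,"tz":0.1,"yaw":0},{"grip":2.5,"tx":0,"ty":0,"tz":0,"yaw":0}]'
```

```text
t: 13.5
eef_pos: [0.5566, 0.0515, 0.0934]
tool_rot: [0.0, 0.815, 0.58, 0.0]
contact_force: [-0.5, -0.6, -2.2]
gripper_width: 0.385
t: 13.7
eef_pos: [0.5571, 0.0514, 0.0928]
tool_rot: [0.0, 0.815, 0.58, 0.0]
contact_force: [-1.0, -0.4, 2.2]
gripper_width: 0.382
```

Light contact (2 N up) at the same height as with A. Releasing and backing off.

```bash
python3 -m handwheel '[{"grip":4,"tx":0,"ty":0,"tz":0,"yaw":0},{"grip":6,"tx":0,"ty":0,"tz":0,"yaw":0},{"grip":6,"tx":0,"ty":0,"tz":0,"yaw":0},{"grip":6,"tx":0,"ty":0,"tz":-1,"yaw":0},{"grip":6,"tx":0,"ty":0,"tz":-2,"yaw":0}]'
python3 -m handwheel '[{"grip":6,"tx":0,"ty":0,"tz":-4,"yaw":0},{"grip":6,"tx":0,"ty":0,"tz":-4,"yaw":0},{"grip":6,"tx":0,"ty":0,"tz":-4,"yaw":0},{"grip":6,"tx":-3,"ty":0,"tz":-1,"yaw":0},{"grip":6,"tx":-4,"ty":0,"tz":0,"yaw":0}]'
python3 -m handwheel '[{"grip":6,"tx":-4,"ty":0,"tz":0,"yaw":0},{"grip":6,"tx":-4,"ty":0,"tz":0,"yaw":0},{"grip":6,"tx":-4,"ty":0,"tz":0,"yaw":0},{"grip":6,"tx":-2,"ty":0,"tz":0,"yaw":0},{"grip":6,"tx":0,"ty":0,"tz":0,"yaw":0}]'
python3 - <<'E'
from station import *
from h import *
o=get_obs();print(o['eef_pos'],o['contact_force'],o['joint_vel'].round(3) if hasattr(o['joint_vel'],'round') else '')
s=read_camera('scene');t=read_camera('top')
a=cv2.resize(s['image'][110:310,150:350],None,fx=2,fy=2);b=cv2.resize(t['image'][130:330,110:310],None,fx=2,fy=2)
cv2.imwrite('pics/s6.png',np.hstack([a,b]))
# where the caps should appear (z=.125) for cell centres
for P in([.4628,.1171,.125],[.557,.0514,.125]):print((proj(s,P)-[150,110])*2,(proj(t,P)-[110,130])*2+[400,0])
E
```

```text
t: 14.2
eef_pos: [0.5555, 0.0514, 0.1219]
tool_rot: [-0.001, 0.815, 0.58, -0.001]
contact_force: [-0.1, 0.4, -0.0]
gripper_width: 0.699
t: 14.7
eef_pos: [0.5354, -0.0134, 0.2554]
tool_rot: [0.001, 0.814, 0.582, 0.003]
contact_force: [0.8, -0.6, 0.2]
gripper_width: 0.702
t: 15.2
eef_pos: [0.4863, -0.1506, 0.2532]
tool_rot: [0.0, 0.817, 0.577, 0.0]
contact_force: [-0.6, 0.4, 0.6]
gripper_width: 0.699
[ 0.48630223 -0.15059202  0.25322379] [-0.57984474  0.37233813  0.61050309] [-0.039  0.012 -0.061 -0.013 -0.022 -0.004 -0.037]
[101.26711882  29.87023541] [491.43101855 226.54478355]
[204.94487071  30.86716476] [565.6030809  120.64746838]
```

View pics/s6.png

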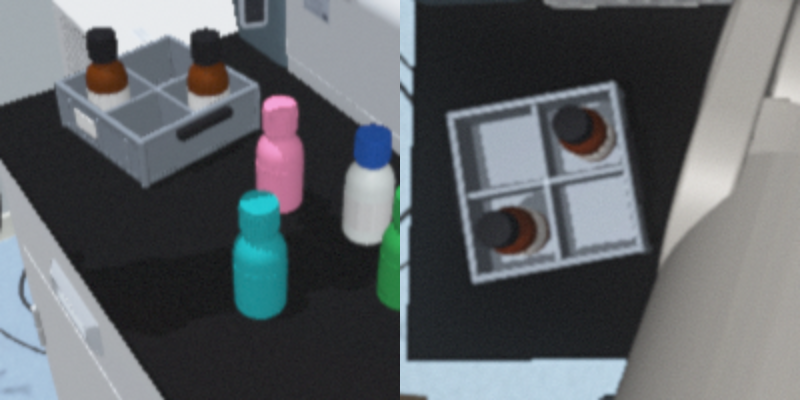

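Both ambers stand upright in their own cells, with cap tops at about (101,32) and (205,33) in the left panel against (101,30) and (205,31) predicted. The crate hasn't moved, white stands at its place, and the arm is clear. Handing in.

```bash
python3 -c "
from station import *
print(hand_in())"
```

```text
the job is handed in; nothing more can be done
None
```

Both amber bottles are standing upright in diagonally opposite cells of the crate, and I handed the job in at about 15 s of the 53 s allowed. I gripped each by its cap and lowered it until it touched the cell floor before letting go. Hand-in gives no verdict, so this rests on my own checks.

- **Position:** in the last pictures both bottles are released. In the scene view their cap tops lie within about 1 camera pixel of where they should be for standing on the cell floor.
- **Surroundings:** the crate is flat and hasn't visibly moved, the white bottle stands where it was, and the arm is clear of everything. I judged these by eye and did not measure them again.
- **Forces:** the lighter touchdown was bottle B at about 2 N. Bottle A was pressed a little harder, about 15 N at the wrist, because I took one extra 1 mm step after first contact. That is well under the limits.
- **Failed or off:** my first move command was refused because it left out the yaw value, and nothing moved. The crate's sides measured 166–169 mm against the stated 165 mm, which made no difference here.

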